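# Take the used vent filter off a quick coupler

## Robot

A 7-joint arm with a two-finger parallel gripper is mounted at the origin on the work surface. World frame = base frame: x ahead of the robot, y to its left, z up, the work surface at z = 0. Lengths are in mm, angles in rad, forces in N, time in s.
With the tool pointing down it reaches from about 350 to 900 mm from the base axis. Payload 19.9 kg.
Tool frame: the origin (TCP) lies midway between the tips of the shut fingers; the grasp point (between the pads) lies 19 mm behind it; z points along the fingers, x is the direction in which the jaws open and shut, and the axes are right-handed (so a half turn about z gives the same grasp; the last joint's range is limited). The gripper opens to 85 mm and grips with 20 to 120 N. Pads are 22 mm wide; open, the fingers measure 114 mm over their backs; the gripper's body (76 mm by 85 mm) begins 54 mm behind the grasp point. The pads swing forward as they close: fully open they stand 13 mm farther back than shut.
Start: joints at [1.131, 0.417, -0.01, 1.614, 0.005, 1.111, -0.053], TCP at [242.689, -575.937, 231.26] pointing down, gripper open.
Joint ranges: [-2.81, 2.81], [-0.39, 2.02], [-1.27, 1.25], [0.06, 2.57], [-1.19, 4.33], [0.19, 2], [-2.82, 2.82]. Speed limits (rad/s): [1.89, 1.89, 2.39, 2.39, 3.01, 3.01, 3.01].

## Interface

Orientations are given as a unit quaternion [w, x, y, z].
In Python, from workcell import * gives the robot as it stands. The module is installed in compiled form; this text tells all that it offers.
- The arm moves only by the shell command python3 -m inch 'ROWS' [OPENING] [FORCE]. ROWS is JSON, a list of rows, each a list of 2 entries, a list of its own where there are three numbers: the shift along the world's x, y, z in m, then the turn about the world's z in rad. A call has 1 to 5 rows; each row shifts and turns the commanded pose from where the row before left it; what a row does not reach is not made up. A row lasts 1/12 s, in which the tool goes at most 41.7 mm and 7.16 degrees, less where a joint would pass 70% of its speed; a pose out of reach is approached as far as the arm can. A call with a gripper value outside its range is refused whole. OPENING is the gripper command: -1 is fully open, 1 is shut, values between are in proportion, set as the call begins (- or left out, the last holds). The fingers move at their own pace and stop on an object; FORCE is the grip in N (left out, the last holds). Time passes only in rows, so rows that do not move let the fingers close. It gives the time, the measured TCP pose, the force and the opening at its end, in the units of the state.
- state(): the state, without advancing time (a new reading comes with each control period).
- snapshot(name): name is "scene" or "top"; returns the picture (420x560x3 uint8, blue, green, red); there is no depth.
- calibration(name): a dict with "fov_y" (degrees; the focal length in pixels is half the picture's height over the tangent of half this angle, whatever the lens; pixels are square), "cx", "cy" (the principal point, pixels), "camera_from_world" (4x4, takes a point from world to camera coordinates). Camera axes: x right, y up, looking along -z (the intrinsics and any distortion apply to the point x, -y, -z); pixel columns grow to the right and rows downward; lengths in mm; the calibration is good to about 2 mm. A picture is of the moment at which its call begins. calibration takes no time and is no camera call.
- finish_job(): hands the job in, once; it reports no verdict.
The state is a dict: "time_s": time; "joint_pos": joint angles; "joint_vel": joint speeds; "joint_efforts": joint torques, N m; "eef_pos": TCP position; "ee_rot": TCP orientation; "ft_force": force on the tool from outside, world axes, zero at the start; "moment": the same for the moment, N m; "grip_width": opening from 0.0 (shut) to 1.0 (fully open).
Only numpy, scipy, OpenCV 4.12 (cv2) and the standard library are available. Lean on these libraries where they do the work, as an engineer would, in place of code of your own. Each camera call takes 0.05 s, during which the arm holds its last target.

## Task

The vent filter on the vacuum rail is used up and has to come off. Turn the lever of its own valve fully shut first, so that no unfiltered air is drawn in; then pull back the sprung collar of its coupler to free the plug, draw the filter straight out and lay it gently on its side in the steel tray (do not drop it). Leave the gauge coupled with its valve as it is, and do not push the other things about.

Things in the scene. Friction and masses are not known exactly. Their poses are not given: they have to be found in the camera images.
- port: Port with the used filter: ball valve and quick-coupler socket in line, fixed to a square rail (40 x 40 x 300 mm). Origin on the bench under the rail's centre line; x runs level back along the port to the rail: the filter comes out along -x. Axis 100 mm up. Along -x: rail face at 20 mm, valve stem 38, collar 84 to 118, socket mouth 116. An equal port 130 mm beside it (either side) carries a gauge.
- valve_lever (a joint): Quarter-turn lever of the filter's valve, rad, on an upright stem. 0 = open, lever pointing back over the rail (port's +x); 1.571 = shut against its stop, lever pointing along the port's +y (anticlockwise from above). Starts open or partly throttled, stays where left; about 2.5 N at the grip turns it.
- valve_pivot (a point): On the axis of that lever's stem, at mid-height of its black grip: 132 mm above the bench, fixed.
- lever_grip (a point): Centre of the lever's black grip: 47 mm from the stem axis, 132 mm above the bench; the grip is 50 mm long, 18 mm wide and 12 mm high. The rail's top face lies 12 mm under this point. The frame's x points along the lever, outward from the stem.
- collar (a joint): Travel of the filter coupler's sprung collar, m: 0 = home, 0.012 = fully back, towards the rail; 5 N to start, 10 N at the end. From 0.009 it unlocks the plug and a plunger pushes the filter 12 to 18 mm out; there it stays in the socket, free, sagging a few degrees, and keeps the collar near 0.009 until drawn out. A locked filter cannot be drawn.
- collar_grip (a point): Centre of that collar, on the port's axis, 100 mm up: ribbed steel sleeve 34 mm long along the axis, 40 mm in diameter, with a 45 mm rim, 5 mm wide, at each end (24 mm between rims). Moves with the collar; frame as the port's: pull it back along +x. In front of it 22 mm of the filter's 22-27 mm shank, then the filter's cap.
- filter_center (a point): Centre of the used filter's canister, on its axis, 186 mm along -x from the port's origin when coupled. x points to the plug end. Canister 46 mm in diameter, 64 long, between hexagon caps 14 long, 50 across flats, 58 across corners, flats up and down; plug 22 mm thick, nose at +118 mm, vented end at -46. About 0.3 kg. Nose 48 mm deep in the socket. Lying on its caps the axis is 25 mm up.
- tray_in (a point): Centre of the inner floor of the open steel tray, 3 mm above the bench; x along its long side. Inside 294 x 174 mm, walls 30 mm high, 3 mm thick; fixed, empty.
- gauge_lever (a joint): Lever of the gauge's valve, same kind, rad: 0 = open. Leave it.
- gauge_collar (a joint): Collar of the gauge's coupler, m: 0 = home. Leave it.
- gauge_center (a point): Centre of the dial gauge, 64 mm in diameter and 32 mm deep, on its port's axis 100 mm above the bench; leave it.
- spare_center (a point): Canister centre of a spare filter of the same kind, standing plug up on the bench (46 mm up, the whole 164 mm tall); leave it.
- well_plate: Clear well plate 128 x 86 x 22 mm with white specimen cups, 44 mm high; origin under its centre; leave it.
- tweezers: Steel tweezers lying on the bench, 135 mm long along x, 7 mm high; origin under its middle; leave it.
- jar: Amber jar with a black cap, 68 mm in diameter, 85 mm high; origin under its centre; leave it.
- brush: Flat wooden brush lying on the bench, 170 mm long along x, 12 mm high; origin under its middle; leave it.
Not all that is in view belongs to the job. Leave any green or red look-alike of the part that bears filter_center alone.

How it is judged (in metres and radians):
On the way, in this order (a step that is already met when the one before it is completed fails the run):
1. the filter's valve is turned fully shut while the filter is still coupled (value of joint valve_lever above 1.47 rad and x of filter_center in the frame of port above -0.191 m), for 0.1 s.
2. the collar is pulled back far enough to unlock the plug (value of joint collar above 0.0085 m), for 0.05 s.
3. the filter is drawn clear of its socket (x of filter_center in the frame of port below -0.237 m), for 0.1 s.
At the end, for the whole second after the job is handed in: The filter lies at rest on its side (axis within 10 degrees of level) on the floor of the steel tray, its canister centre 15 to 35 mm above that floor and inside the walls; its valve is still fully shut (within 0.1 rad of the stop) and the coupler's collar has sprung home (value of joint valve_lever above 1.47 rad and x of filter_center in the frame of tray_in between -0.115 and 0.115 m and y of filter_center in the frame of tray_in between -0.075 and 0.075 m and z of filter_center in the frame of tray_in between 0.015 and 0.035 m and angle between filter_center's own x axis and vertical between 1.4 and 1.74 rad and linear speed of filter below 0.03 m/s and value of joint collar below 0.004 m); the robot touches nothing.
It fails at once if the filter is uncoupled (more than 8 mm out) while its valve is not shut (value of joint valve_lever below 1.4 rad and x of filter_center in the frame of port between -0.23 and -0.194 m).
It fails at once if the filter is dropped or thrown: moving faster than 0.75 m/s with no finger on it (a fall of about 30 mm) (linear speed of filter above 0.75 m/s and contact force between the fingers and filter below 0.1 N).
It fails at once if the gauge's collar is pulled back more than 6 mm (value of joint gauge_collar above 0.006 m).
It fails at once if the gauge's valve is turned (more than 0.25 rad) (value of joint gauge_lever above 0.25 rad).
It fails at once if a bystander is pushed more than 30 mm: the spare filter, the well plate, the tweezers, the jar, the brush (distance of any of spare_center, well_plate, tweezers, jar, brush from where it was at the start of the episode above 0.03 m).
It also fails if it takes over 62 s, if anything falls off the work surface, if the arm or the gripper's body presses on something with over 40 N, if the wrist force passes 120 N, or if a joint passes its speed limit or range.

## Working session

There is one attempt and no reset: what is moved stays moved. The work goes in short steps, Python scripts to look and compute and a shell command to move; the robot and the scene stay as the last step left them, time stands still between calls to the robot, and variables do not carry over. Pictures are saved under pics/ and viewed, and the job is handed in when it is done.

```bash
ls; mkdir -p pics; python3 - <<'E'
from workcell import *
import cv2
for n in ("scene","top"):
    cv2.imwrite(f"pics/{n}0.png",snapshot(n)); c=calibration(n); print(n,c)
print(state())
E
```

```text
pics
scene {'fov_y': 45.04994661495458, 'cx': 271.1026170055737, 'cy': 211.17775808753393, 'camera_from_world': array([[-2.65688640e-01,  9.63932698e-01, -1.55981131e-02,
         1.29376098e+02],
       [-6.21103068e-01, -1.58775434e-01,  7.67477257e-01,
         2.02643218e+02],
       [ 7.37319826e-01,  2.13598025e-01,  6.40886385e-01,
        -1.93024348e+03],
       [ 0.00000000e+00,  0.00000000e+00,  0.00000000e+00,
         1.00000000e+00]])}
top {'fov_y': 46.586847904709416, 'cx': 281.4630724916502, 'cy': 211.21513396330624, 'camera_from_world': array([[ 2.86065772e-02, -9.99488800e-01,  1.42759363e-02,
        -2.15899042e+01],
       [ 9.93756692e-01,  2.99774829e-02,  1.07466215e-01,
        -4.45012798e+02],
       [-1.07839235e-01,  1.11125667e-02,  9.94106237e-01,
        -1.21328579e+03],
       [ 0.00000000e+00,  0.00000000e+00,  0.00000000e+00,
         1.00000000e+00]])}
{'time_s': 0.1, 'joint_pos': array([ 1.13052379,  0.41793875, -0.01028362,  1.61411567,  0.00466008,
        1.11068098, -0.05300298]), 'joint_vel': array([ 0.00089451, -0.00325855, -0.00126536, -0.00356326,  0.00133904,
        0.00063383, -0.00138627]), 'joint_efforts': array([ 4.09112017e-04, -8.65822434e+01,  6.79495074e-01, -4.35635662e+01,
        1.90922449e-02,  4.96326407e-03, -5.60306660e-06]), 'eef_pos': array([ 242.55026012, -575.67859678,  230.70692105]), 'ee_rot': array([-2.84555853e-04,  8.33144343e-01, -5.53055324e-01, -4.81613097e-04]), 'ft_force': array([ 0.59785976, -0.12511786,  0.59051018]), 'moment': array([ 0.00812228, -0.02288579, -0.01268443]), 'grip_width': 1.0009494876612877}
```

View pics/scene0.png

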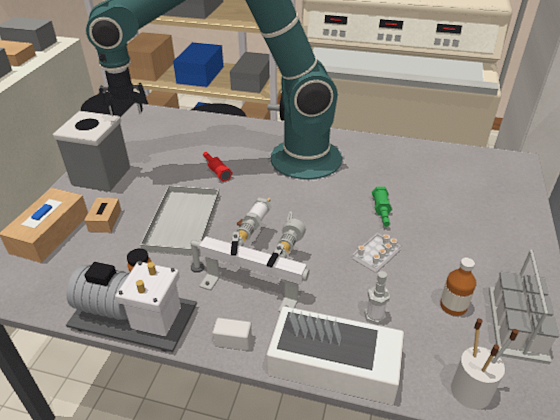

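View pics/top0.png

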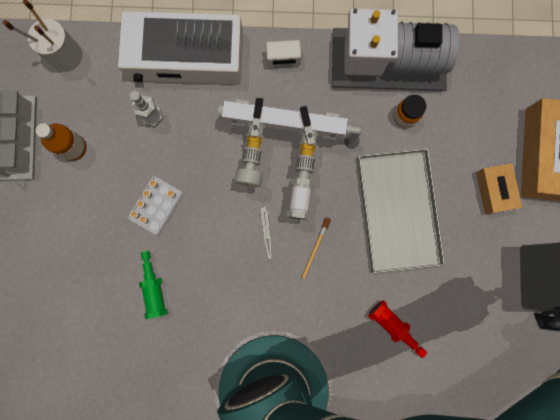

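```bash
cat > h.py <<'E'
import numpy as np, cv2
from workcell import *
def K(c):
    f=210/np.tan(np.radians(c['fov_y']/2)); return f
def proj(n,P):
    c=calibration(n); f=K(c); p=c['camera_from_world']@np.r_[P,1.]
    return np.array([c['cx']+f*p[0]/-p[2], c['cy']-f*p[1]/-p[2]])
def ray(n,u,v,z):
    c=calibration(n); f=K(c); M=c['camera_from_world']; R=M[:3,:3]; o=-R.T@M[:3,3]
    d=R.T@np.array([(u-c['cx'])/f,-(v-c['cy'])/f,-1.])
    return o+d*(z-o[2])/d[2]
def crop(n,x0,y0,w,h,s,out):
    im=snapshot(n); cv2.imwrite(out,cv2.resize(im[y0:y0+h,x0:x0+w],None,fx=s,fy=s,interpolation=cv2.INTER_CUBIC)); return im
E
python3 - <<'E'
from h import *
crop("top",210,80,160,150,5,"pics/t1.png"); crop("scene",180,180,150,120,5,"pics/s1.png")
E
```

```text
(no output)
```

View pics/t1.png

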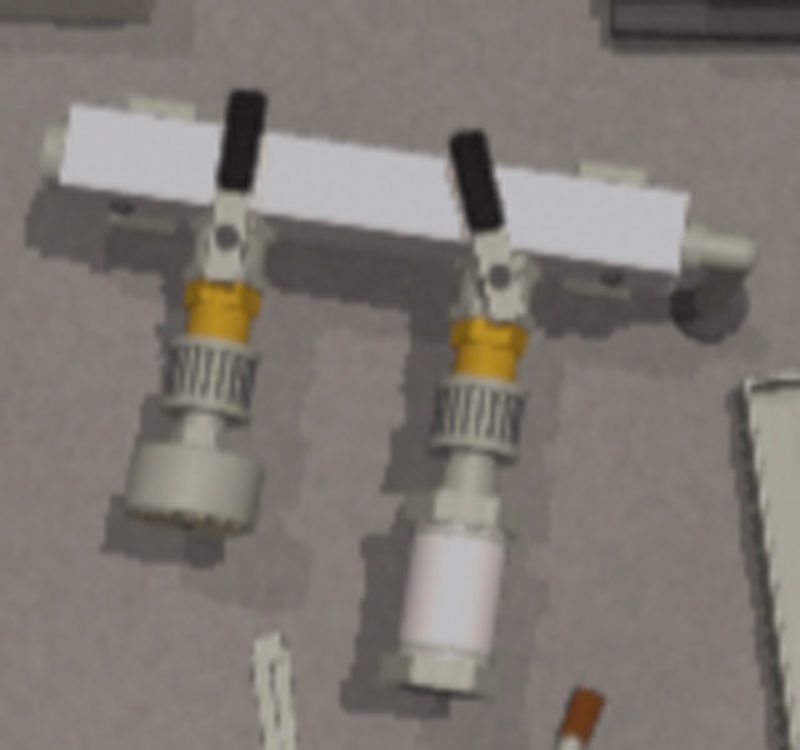

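View pics/s1.png

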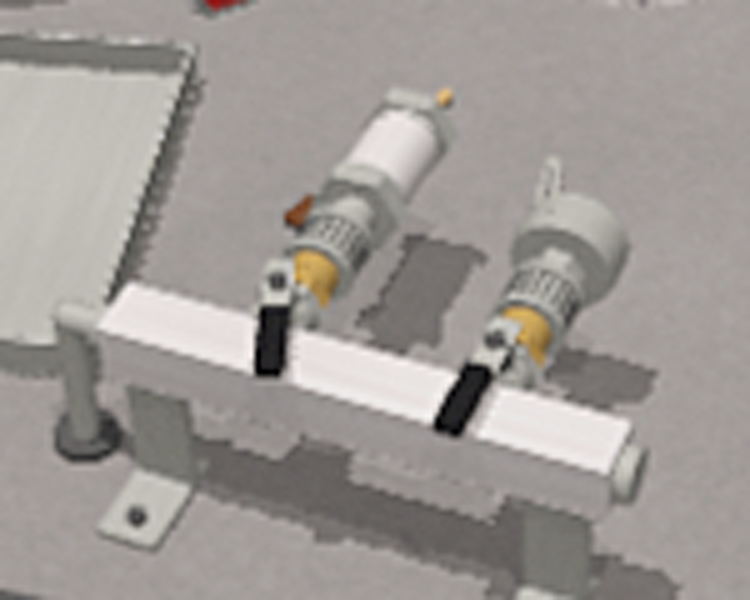

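```bash
python3 - <<'E'
from h import *
g=lambda u,v,z: ray("top",(u+.5)/5+210-.5,(v+.5)/5+80-.5,z)
np.set_printoptions(precision=1,suppress=True)
s=g(499,275,137); sg=g(227,237,137)
print("stem",s,"gauge",sg,np.linalg.norm(s-sg))
c=[g(*p,120) for p in((73,105),(62,185),(688,193),(680,272))]
print(c, [np.linalg.norm(c[0]-c[2]),np.linalg.norm(c[1]-c[3]),np.linalg.norm(c[0]-c[1])])
d=(c[0]-c[2])+(c[1]-c[3]); print("rail y dir yaw", np.degrees(np.arctan2(-d[0],d[1])))
d=sg-s; print("stems", np.degrees(np.arctan2(-d[0],d[1])))
# axis points of the filter port: collar mid, end cap
for n,p in dict(collarback=(480,380),collarfront=(474,452),col2L=(432,446),col2R=(517,455),col1L=(443,383),col1R=(523,386)).items(): print(n,g(*p,100))
for n,p in dict(canTL=(416,530),canTR=(503,536),canBL=(400,650),canBR=(489,657)).items(): print(n,g(*p,100))
lt=g(469,135,138);lb=g(488,228,138); print("lever",lt,lb,np.degrees(np.arctan2(*(lt-lb)[1::-1])), np.degrees(np.arctan2(*((lt+lb)/2-s)[1::-1])))
h=lambda u,v,z: ray("scene",(u+.5)/5+180-.5,(v+.5)/5+180-.5,z)
print("scene stem",h(278,281,137),"gauge",h(496,340,137))
print("scene rail corners",[h(*p,120) for p in((126,283),(100,327),(631,426),(607,474))])
E
```

```text
stem [615.9 -67.6 137. ] gauge [630.   60.5 137. ] 128.8644620954952
[array([697.2, 137.2, 120. ]), array([657.7, 140.8, 120. ]), array([ 663.6, -158.3,  120. ]), array([ 624.8, -155. ,  120. ])] [np.float64(297.40820797000083), np.float64(297.67049441945653), np.float64(39.655566249270045)]
rail y dir yaw -6.408778480624043
stems -6.278909906343642
collarback [573.8 -62.  100. ]
collarfront [538.5 -59.9 100. ]
col2L [540.8 -39.7 100. ]
col2R [537.7 -80.6 100. ]
col1L [571.8 -44.2 100. ]
col1R [571.6 -82.8 100. ]
canTL [499.7 -33.  100. ]
canTR [498.1 -74.8 100. ]
canBL [441.7 -26.9 100. ]
canBR [439.6 -69.4 100. ]
lever [682.7 -51.8 138. ] [638.  -61.8 138. ] 12.61287748617898 13.57374157544936
scene stem [621.3 -63.6 137. ] gauge [636.4  64.8 137. ]
scene rail corners [array([ 626.9, -152.9,  120. ]), array([ 664.1, -153.8,  120. ]), array([664.5, 145.6, 120. ]), array([701.1, 141. , 120. ])]
```

```bash
python3 - <<'E'
from h import *
crop("top",350,140,100,140,5,"pics/t2.png")
E
```

```text
(no output)
```

View pics/t2.png

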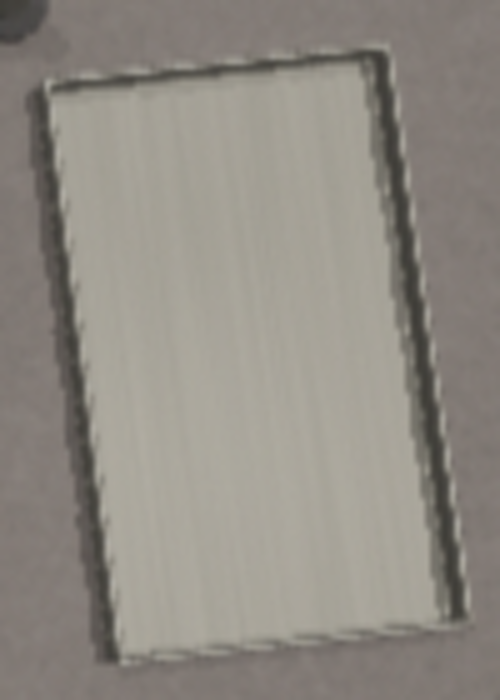

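The port is on the right in the top view. The filter's stem is at about (310,135) px and the lever is about 20° off open. The gauge stem is at about (255,127) px. I get the port origin at about (655.5, -70.3) mm, yaw about -6.6°. The tray corners are visible, so I'll measure those, then move to just beside the lever.

```bash
python3 - <<'E'
from h import *
np.set_printoptions(precision=1,suppress=True)
g=lambda u,v,z: ray("top",(u+.5)/5+350-.5,(v+.5)/5+140-.5,z)
c=[g(*p,33) for p in((45,85),(388,48),(468,624),(120,662))]
print(c,sum(c)/4)
d=c[0]-c[3]+c[1]-c[2]; print(np.degrees(np.arctan2(d[1],d[0])),np.linalg.norm(d)/2)
E
python3 -m inch '[[[0.025,0.0286,0],-0.03],[[0.025,0.0286,0],-0.03],[[0.025,0.0286,0],-0.03],[[0.025,0.0286,0],-0.03],[[0.025,0.0286,0],-0.03]]' 1 40
python3 -m inch '[[[0.025,0.0286,0],-0.03],[[0.025,0.0286,0],-0.03],[[0.025,0.0286,0],-0.03],[[0.025,0.0286,0],-0.03],[[0.025,0.0286,0],-0.03]]'
python3 -m inch '[[[0.025,0.0286,0],-0.03],[[0.025,0.0286,0],-0.03],[[0.025,0.0286,0],-0.03],[[0.025,0.0286,0],-0.03],[[0.025,0.0286,0],-0.03]]'
```

```text
[array([ 590.8, -201.4,   33. ]), array([ 615.7, -377.5,   33. ]), array([ 323. , -416.6,   33. ]), array([ 299.1, -242.3,   33. ])] [ 457.1 -309.5   33. ]
7.790438104827772 294.90079324208267
time_s: 0.67
eef_pos: [368.5, -431.4, 231.3]
ee_rot: [0.0, 0.789, -0.615, 0.0]
ft_force: [-0.2, -1.0, 0.6]
grip_width: 0.301
time_s: 1.08
eef_pos: [493.6, -288.3, 231.4]
ee_rot: [-0.0, 0.741, -0.672, 0.0]
ft_force: [0.3, -0.4, 0.8]
grip_width: -0.001
time_s: 1.5
eef_pos: [618.6, -145.4, 231.3]
ee_rot: [-0.0, -0.688, 0.726, -0.0]
ft_force: [0.3, -0.5, 1.5]
grip_width: -0.005
```

```bash

python3 -m inch '[[[0.026,0.0275,-0.01],-0.033],[[0.0265,0.0275,-0.02],-0.03],[[0,0,-0.03],0],[[0,0,0],0]]'
python3 - <<'E'
from h import *
crop("top",210,80,160,150,5,"pics/t3.png"); crop("scene",180,150,150,120,5,"pics/s3.png")
s=state();print(s['eef_pos'],proj("top",s['eef_pos']),proj("scene",s['eef_pos']))
E
```

```text
time_s: 1.83
eef_pos: [667.7, -90.1, 166.1]
ee_rot: [-0.002, -0.667, 0.745, 0.003]
ft_force: [-1.9, -1.1, -1.0]
grip_width: 0.001
[668.70091117 -93.35956421 171.57295296] [322.24643256 108.42557104] [218.12088768 236.05543156]
```

View pics/t3.png

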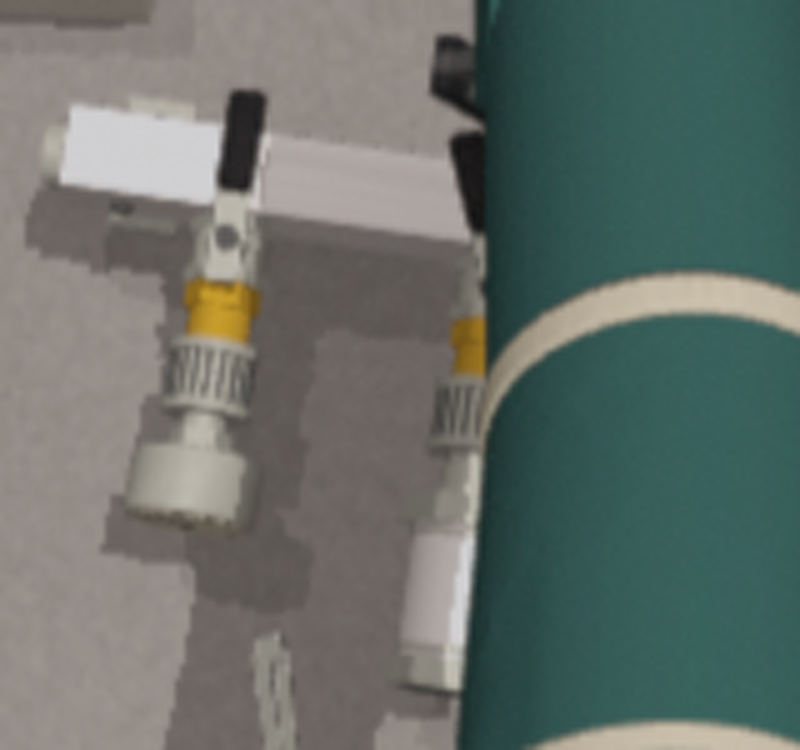

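View pics/s3.png

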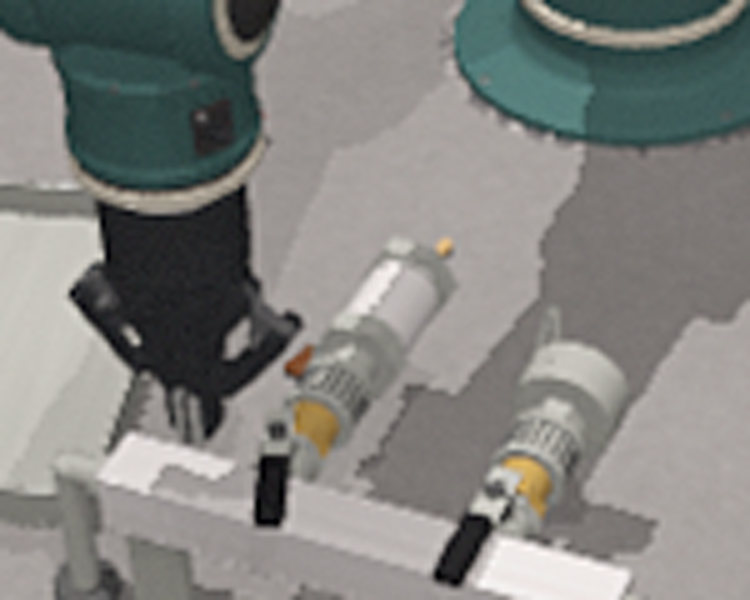

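```bash

python3 -m inch '[[[0,0,-0.02],0],[[0,0,-0.02],0],[[0.001,0.0,-0.006],0],[[0,0,0],0],[[0,0,0],0]]'
python3 - <<'E'
from h import *
im=crop("scene",190,190,80,70,9,"pics/s4.png")
s=state();print(s['eef_pos'],s['ft_force'],proj("scene",s['eef_pos']))
E
```

```text
time_s: 2.35
eef_pos: [670.8, -93.7, 127.7]
ee_rot: [0.0, -0.665, 0.747, -0.001]
ft_force: [0.3, 0.1, 0.7]
grip_width: -0.004
[671.02481674 -93.47116597 127.95847885] [-0.01036743  0.22907336 -0.53943169] [219.11749581 248.44621293]
```

View pics/s4.png

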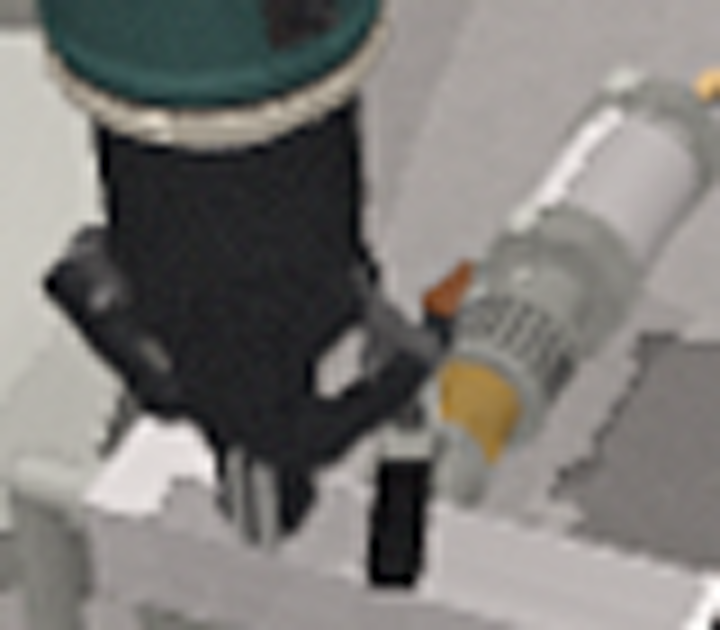

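```bash

python3 -m inch '[[[-0.002,0.006,-0.001],0],[[-0.004,0.010,0],0],[[-0.004,0.010,0],0],[[-0.004,0.010,0],0],[[-0.004,0.010,0],0]]'
python3 -m inch '[[[-0.004,0.010,0],0],[[-0.003,0.010,0],0],[[-0.004,0.006,0],0],[[0,0,0],0],[[0,0,0],0]]'
python3 - <<'E'
from h import *
im=crop("scene",180,190,80,70,9,"pics/s5.png")
s=state();print(s['eef_pos'],s['ft_force'])
E
```

```text
time_s: 2.82
eef_pos: [652.2, -46.3, 125.7]
ee_rot: [0.0, -0.666, 0.746, -0.001]
ft_force: [2.4, -5.7, -2.0]
grip_width: 0.001
time_s: 3.23
eef_pos: [642.7, -19.6, 126.0]
ee_rot: [0.002, -0.666, 0.746, -0.001]
ft_force: [11.0, -0.3, -2.8]
grip_width: -0.0
[642.72993194 -19.60160796 125.9837848 ] [10.54056321 -0.6505414  -1.12179127]
```

View pics/s5.png

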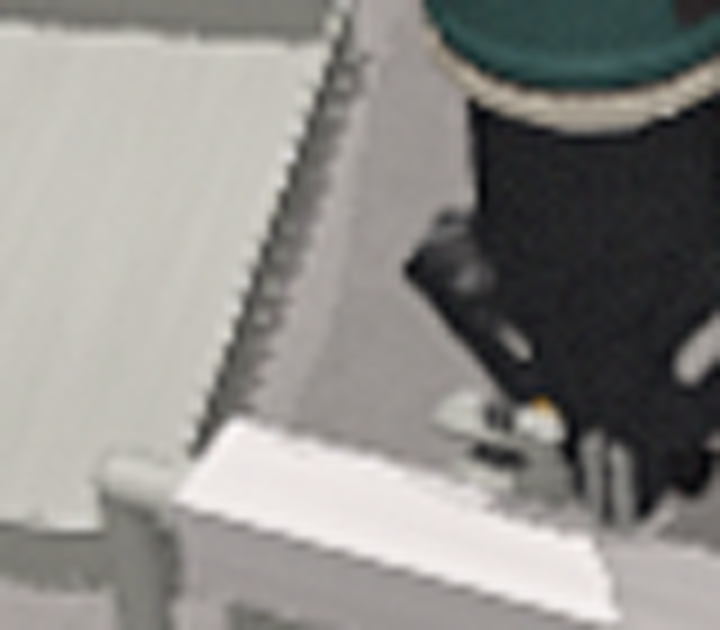

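```bash

python3 -m inch '[[[-0.001,0,0],0],[[-0.001,0,0],0],[[0,0,0],0]]'

```

```text
time_s: 3.53
eef_pos: [642.4, -19.6, 126.2]
ee_rot: [0.003, -0.666, 0.746, -0.002]
ft_force: [24.3, 1.0, -9.9]
grip_width: -0.002
```

```bash

python3 -m inch '[[[0.008,0,0.0],0],[[0.008,0,0.03],0],[[0,0,0.04],0],[[0,0,0],0]]'
python3 -m inch '[[[-0.035,-0.018,0.01],0],[[-0.035,-0.015,0],0],[[-0.029,-0.006,0],0],[[0,0,0],0],[[0,0,0],0]]' -1 40
python3 - <<'E'
from h import *
im=crop("scene",180,150,150,120,5,"pics/s6.png");crop("top",210,80,160,150,5,"pics/t6.png")
s=state();print(s['eef_pos'],s['ft_force'])
for n in("scene","top"):print(n,proj(n,s['eef_pos']),[proj(n,np.array([557+a*.993,-59-.115*a,100])) for a in(-17,17)])
E
```

```text
time_s: 3.87
eef_pos: [658.0, -19.6, 202.1]
ee_rot: [0.003, -0.666, 0.746, -0.003]
ft_force: [0.1, -0.0, 0.9]
grip_width: 0.005
time_s: 4.28
eef_pos: [555.3, -59.7, 205.7]
ee_rot: [0.0, -0.665, 0.746, -0.0]
ft_force: [0.5, 0.1, 0.1]
grip_width: 0.711
[556.78971186 -59.05854502 205.30651219] [-0.54218816  0.11720924  0.12057347]
scene [242.65765797 202.58704351] [array([246.92390233, 227.26432821]), array([242.09415982, 234.60675803])]
top [307.12930414 152.58849427] [array([303.2173901 , 169.30292871]), array([305.17001508, 155.57197135])]
```

View pics/s6.png

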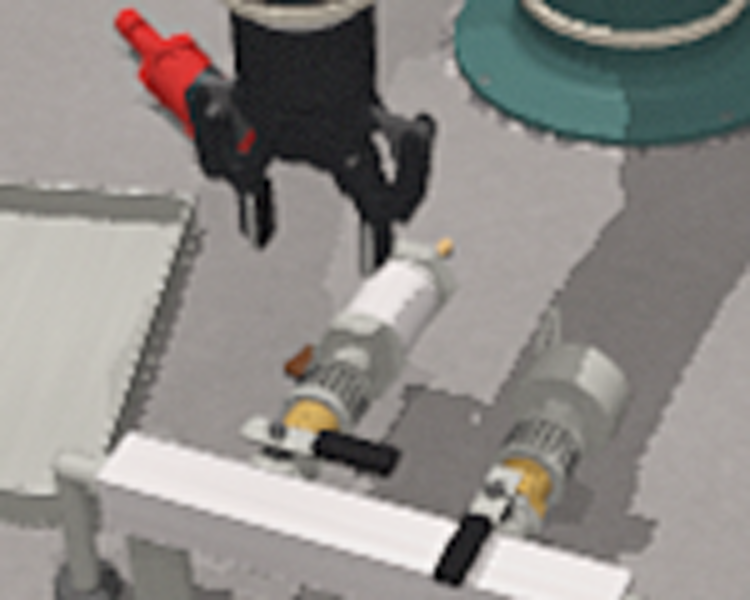

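View pics/t6.png

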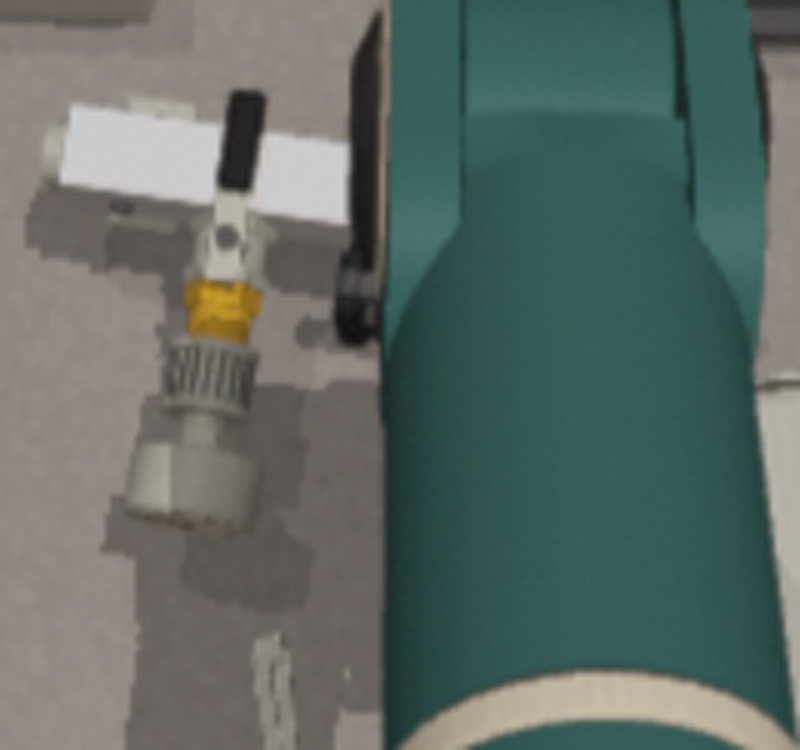

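```bash
cat >> h.py <<'E'
def port(O,yaw,p):
    c,s=np.cos(yaw),np.sin(yaw); return np.array([O[0]+c*p[0]-s*p[1],O[1]+s*p[0]+c*p[1],p[2]])
def circ(im,n,O,yaw,x,r,x0,y0,s,col,zc=100):
    t=np.linspace(0,2*np.pi,60)
    q=np.array([(proj(n,port(O,yaw,(x,r*np.cos(a),zc+r*np.sin(a))))+.5-[x0,y0])*s for a in t])
    cv2.polylines(im,[q.astype(int).reshape(-1,1,2)],True,col,1)
E
python3 - <<'E'
from h import *
O=(656.,-70.3);y=np.radians(-6.6)
for n,im,x0,y0,s,o in(("scene",cv2.imread("pics/s6.png"),180,150,5,"o6s"),("top",cv2.imread("pics/t1.png"),210,80,5,"o6t")):
    for x,r,c in((-84,22.5,(0,0,255)),(-118,22.5,(0,255,0)),(-154,23,(255,0,0)),(-218,23,(255,0,255))): circ(im,n,O,y,x,r,x0,y0,s,c)
    cv2.imwrite(f"pics/{o}.png",cv2.resize(im[200:500,200:500],None,fx=2,fy=2) if n=="scene" else im[300:,300:600])
E
```

```text
(no output)
```

View pics/o6s.png

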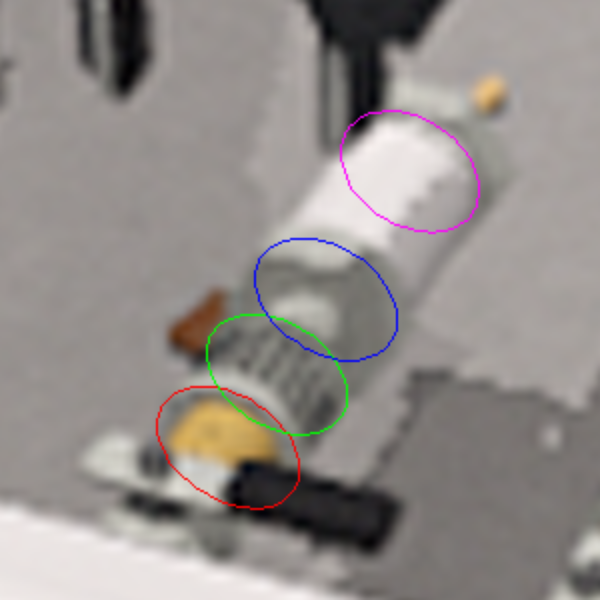

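View pics/o6t.png

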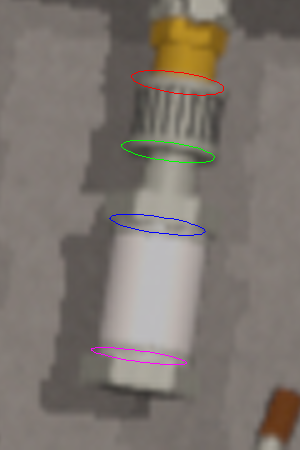

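```bash

python3 -m inch '[[[-0.001,-0.001,-0.032],0],[[0,0,-0.032],0],[[0,0,-0.032],0],[[0,0,-0.032],0],[[0,0,0],0]]'
python3 - <<'E'
from h import *
im=crop("scene",200,170,100,80,8,"pics/s7.png")
s=state();print(s['eef_pos'],s['ft_force'],s['grip_width'])
E
```

```text
time_s: 4.8
eef_pos: [552.8, -59.7, 71.5]
ee_rot: [-0.002, -0.666, 0.746, 0.003]
ft_force: [-2.1, 0.9, -1.4]
grip_width: 0.999
[554.16777493 -59.92174558  74.58095342] [ 0.55762682 -0.14033317  0.27879188] 1.0006496348799576
```

View pics/s7.png

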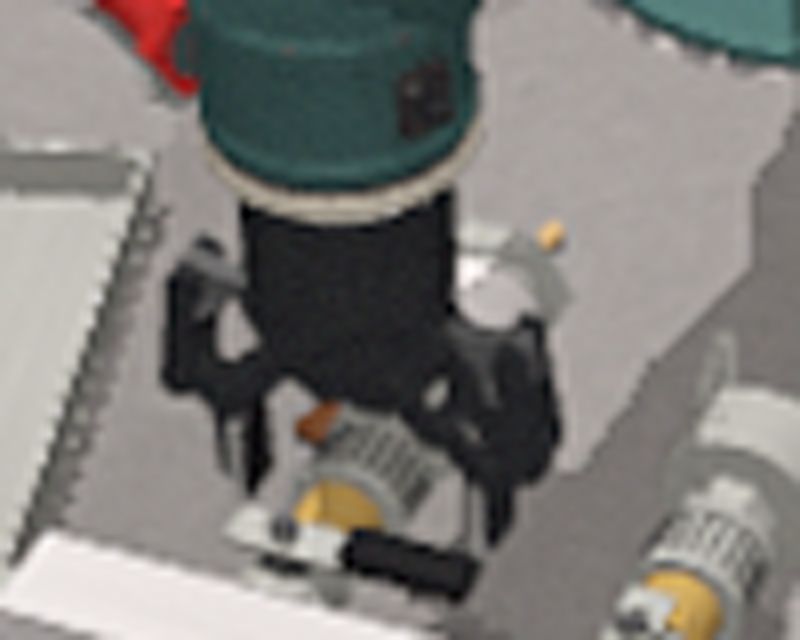

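```bash

python3 -m inch '[[[0.001,0.001,0.001],0],[[0,0,0],0],[[0,0,0],0],[[0,0,0],0],[[0,0,0],0]]' 1 25
python3 -m inch '[[[0,0,0],0],[[0,0,0],0]]'

```

```text
time_s: 5.27
eef_pos: [557.4, -60.4, 79.8]
ee_rot: [0.001, -0.665, 0.746, -0.001]
ft_force: [-1.4, -2.3, 12.0]
grip_width: 0.502
time_s: 5.43
eef_pos: [557.5, -60.4, 79.9]
ee_rot: [0.001, -0.665, 0.746, -0.001]
ft_force: [-2.5, -2.5, 11.1]
grip_width: 0.499
```

```bash

python3 -m inch '[[[0,0,0.001],0],[[0.003,-0.0003,0],0],[[0.003,-0.0003,0],0],[[0,0,0],0]]' 1 60

```

```text
time_s: 5.77
eef_pos: [562.7, -61.0, 80.5]
ee_rot: [0.0, -0.665, 0.746, -0.0]
ft_force: [-6.5, -2.3, 13.0]
grip_width: 0.444
```

```bash

python3 -m inch '[[[0.002,-0.0002,0],0],[[0.002,-0.0002,0],0],[[0.002,-0.0002,0],0],[[0,0,0],0]]'
python3 - <<'E'
from h import *
im=crop("scene",200,170,100,80,8,"pics/s8.png")
E
```

```text
time_s: 6.1
eef_pos: [568.3, -61.7, 80.4]
ee_rot: [-0.0, -0.665, 0.746, -0.0]
ft_force: [-9.5, -1.6, 15.1]
grip_width: 0.446
```

View pics/s8.png

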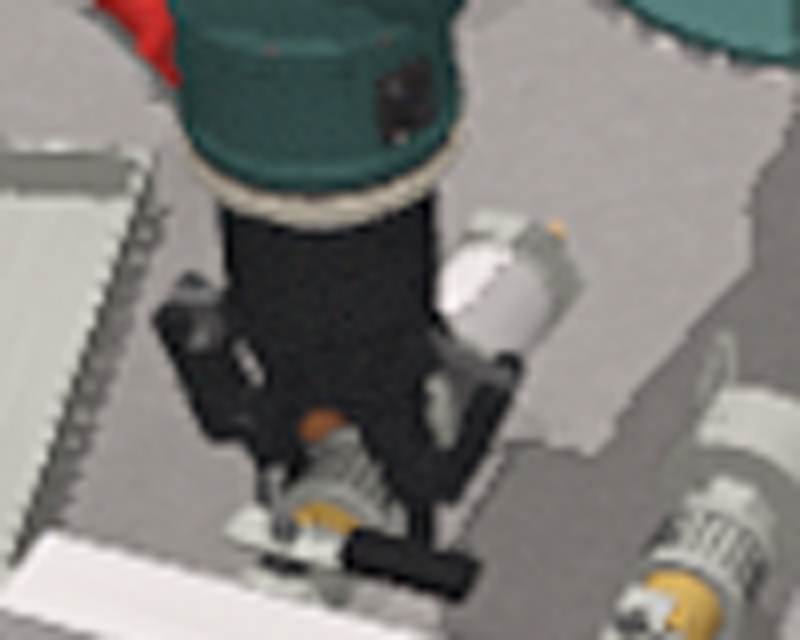

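```bash

python3 -m inch '[[[0.0015,-0.0002,0],0],[[0.001,0,0],0],[[0,0,0],0]]'
python3 - <<'E'
from h import *
im=crop("scene",200,170,100,80,8,"pics/s9.png")
E
```

```text
time_s: 6.4
eef_pos: [568.8, -61.7, 80.4]
ee_rot: [-0.002, -0.665, 0.746, 0.001]
ft_force: [-25.1, -1.0, 27.8]
grip_width: 0.443
```

View pics/s9.png

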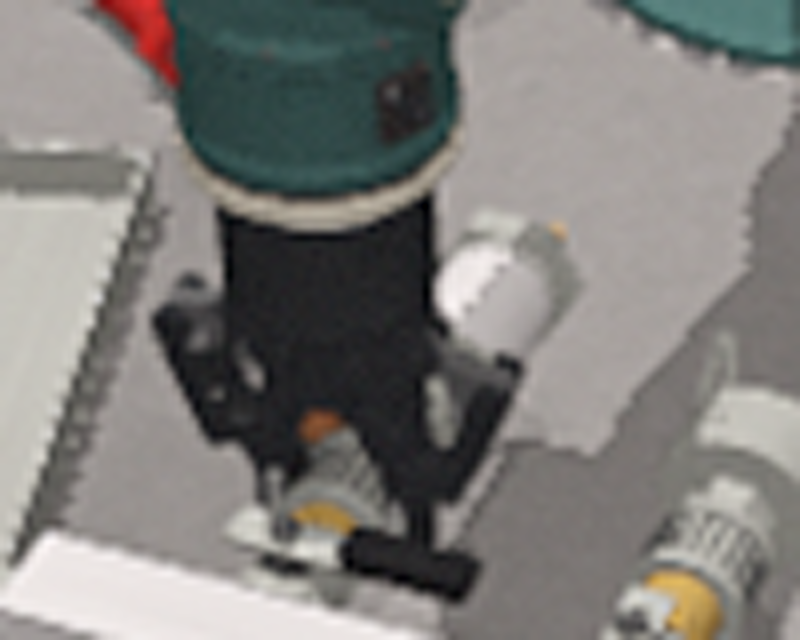

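```bash

python3 -m inch '[[[-0.003,0.0003,0],0],[[-0.002,0.0002,0],0],[[0,0,0],0]]'
python3 -m inch '[[[0,0,0],0],[[0,0,0],0],[[0,0,0],0],[[0,0,0],0],[[0,0,0],0]]' -1
python3 -m inch '[[[0,0,0.03],0],[[0,0,0.04],0],[[0,0,0.04],0],[[0,0,0.02],0],[[0,0,0],0]]'
python3 - <<'E'
from h import *
im=crop("scene",200,170,100,80,8,"pics/s10.png")
print(state()['eef_pos'])
E
```

```text
time_s: 6.7
eef_pos: [565.8, -61.3, 80.5]
ee_rot: [0.0, -0.665, 0.746, -0.001]
ft_force: [-6.0, -2.4, 9.3]
grip_width: 0.446
time_s: 7.12
eef_pos: [566.1, -60.8, 79.2]
ee_rot: [0.0, -0.666, 0.746, -0.0]
ft_force: [-0.2, -0.3, -0.5]
grip_width: 1.0
time_s: 7.53
eef_pos: [568.0, -60.9, 214.1]
ee_rot: [0.003, -0.666, 0.746, -0.003]
ft_force: [0.3, -0.6, 0.0]
grip_width: 0.998
[566.95659166 -60.88301413 211.51060329]
```

View pics/s10.png

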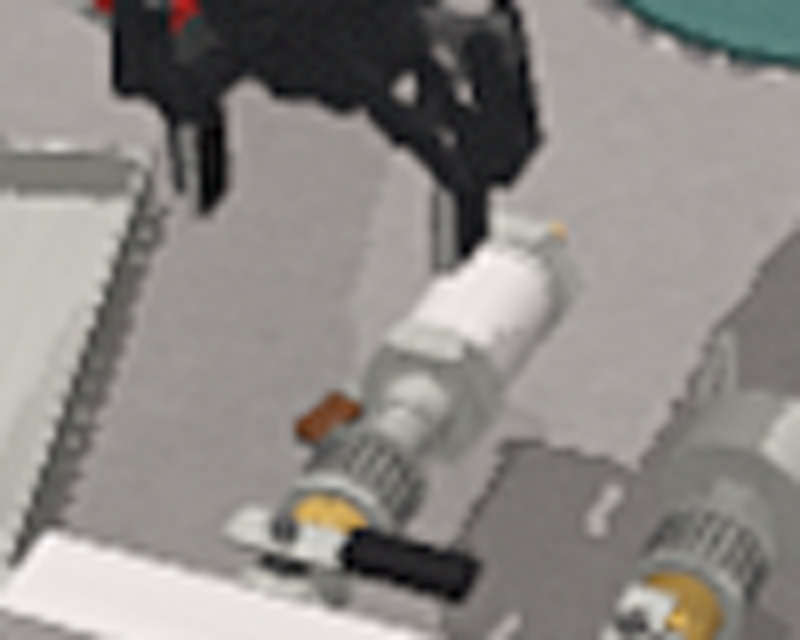

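```bash

python3 -m inch '[[[-0.035,0.004,0],0],[[-0.035,0.004,0],0],[[-0.034,0.0036,0],0],[[0,0,-0.03],0],[[0,0,-0.03],0]]'
python3 -m inch '[[[0,0,-0.03],0],[[0,0,-0.03],0],[[0,0,-0.02],0],[[0,0,0],0],[[0,0,0],0]]'
python3 - <<'E'
from h import *
im=crop("scene",200,130,100,80,8,"pics/s11.png")
print(state()['eef_pos'],state()['ft_force'])
E
```

```text
time_s: 8.0
eef_pos: [461.3, -49.3, 149.5]
ee_rot: [0.001, -0.666, 0.746, -0.002]
ft_force: [2.2, -0.9, -1.2]
grip_width: 0.997
time_s: 8.42
eef_pos: [461.0, -49.0, 68.3]
ee_rot: [-0.001, -0.666, 0.746, 0.001]
ft_force: [-0.2, -0.0, 0.7]
grip_width: 0.999
[461.84691185 -49.11274355  69.3130634 ] [ 0.28553905 -0.42055384  1.32071251]
```

View pics/s11.png

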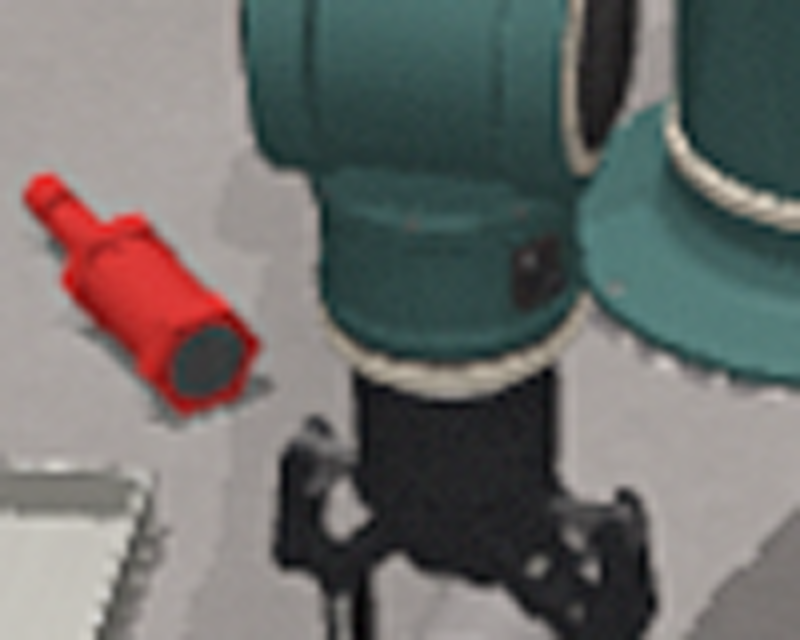

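```bash

python3 - <<'E'
from h import *
im=crop("scene",200,170,100,80,8,"pics/s12.png")
E
```

```text
(no output)
```

View pics/s12.png

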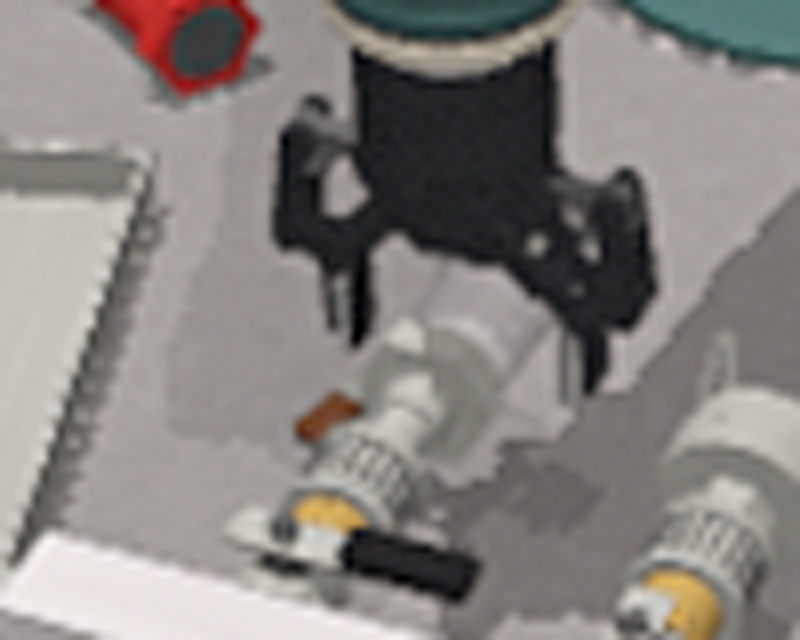

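Fingers (tips at about (350,340) and (595,385) in the crop) straddle the canister between the caps. Closing.

```bash

python3 -m inch '[[[0,0,0],0],[[0,0,0],0],[[0,0,0],0],[[0,0,0],0],[[0,0,0],0]]' 1 40
python3 -m inch '[[[0,0,0],0],[[0,0,0],0]]' 1 60

```

```text
time_s: 8.93
eef_pos: [462.2, -49.2, 69.4]
ee_rot: [0.0, -0.666, 0.746, -0.0]
ft_force: [0.8, -0.3, 3.3]
grip_width: 0.528
time_s: 9.1
eef_pos: [462.1, -49.2, 69.2]
ee_rot: [0.0, -0.666, 0.746, -0.0]
ft_force: [0.4, -1.9, 4.1]
grip_width: 0.524
```

```bash

python3 -m inch '[[[-0.006,0.0007,0],0],[[-0.006,0.0007,0],0],[[-0.006,0.0007,0],0],[[0,0,0],0]]'
python3 -m inch '[[[-0.01,0.0012,0],0],[[-0.01,0.0012,0],0],[[-0.01,0.0012,0],0],[[-0.01,0.0012,0],0],[[0,0,0],0]]'
python3 -m inch '[[[-0.01,0.0012,0],0],[[-0.01,0.0012,0],0],[[0,0,0],0]]'
python3 - <<'E'
from h import *
im=crop("scene",200,150,110,100,7,"pics/s13.png")
print(state()['eef_pos'],state()['ft_force'])
E
```

```text
time_s: 9.43
eef_pos: [442.4, -47.0, 68.7]
ee_rot: [-0.001, -0.666, 0.746, 0.001]
ft_force: [-0.9, -0.4, -1.1]
grip_width: 0.525
time_s: 9.85
eef_pos: [401.2, -42.1, 68.7]
ee_rot: [-0.001, -0.666, 0.746, 0.001]
ft_force: [0.5, 0.6, -3.7]
grip_width: 0.521
time_s: 10.1
eef_pos: [381.6, -39.7, 68.7]
ee_rot: [-0.001, -0.666, 0.746, 0.001]
ft_force: [0.4, -0.3, -3.2]
grip_width: 0.526
[382.76799849 -39.82028707  68.92808293] [ 0.30081143  1.070287   -3.03044997]
```

View pics/s13.png

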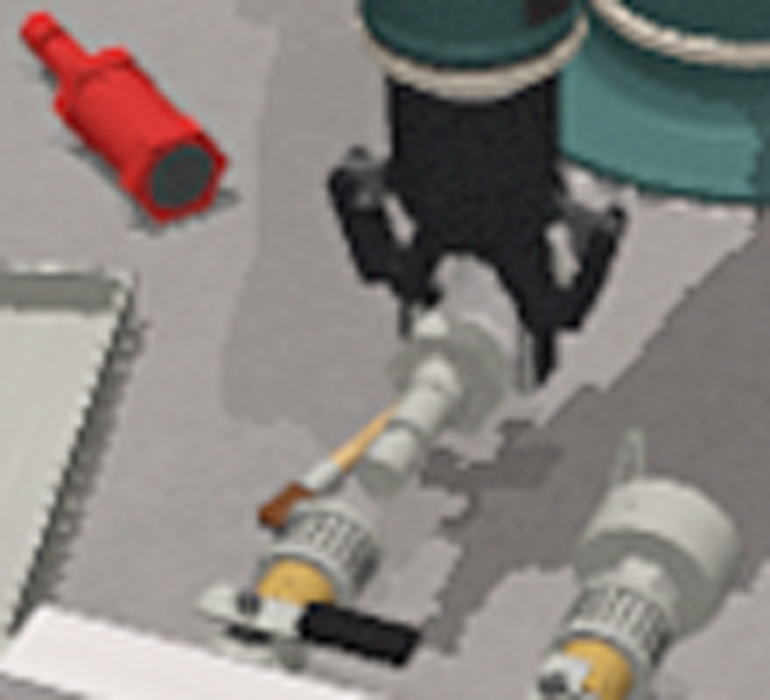

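```bash

python3 -m inch '[[[0,0,0.01],0],[[0,0,0.025],0],[[0.002,-0.01,0.025],0.02],[[0.005,-0.025,0],0.028],[[0.005,-0.03,0],0.028]]'
python3 -m inch '[[[0.005,-0.03,0],0.028],[[0.005,-0.03,0],0.028],[[0.005,-0.03,0],0.028],[[0.005,-0.03,0],0.028],[[0.005,-0.03,0],0.028]]'
python3 -m inch '[[[0.005,-0.03,0],0.028],[[0.004,-0.02,0],0.01],[[0.002,-0.008,0],0],[[0,0,0],0],[[0,0,0],0]]'
python3 - <<'E'
from h import *
im=crop("scene",120,120,130,120,6,"pics/s14.png")
im=crop("top",330,120,130,170,4,"pics/t14.png")
print(state()['eef_pos'],state()['ft_force'])
E
```

```text
time_s: 10.57
eef_pos: [397.1, -104.9, 130.5]
ee_rot: [0.001, -0.695, 0.719, -0.001]
ft_force: [2.1, 0.4, -3.0]
grip_width: 0.525
time_s: 10.98
eef_pos: [421.0, -256.6, 128.9]
ee_rot: [0.0, 0.743, -0.67, 0.0]
ft_force: [1.6, 0.7, -2.2]
grip_width: 0.519
time_s: 11.4
eef_pos: [431.7, -312.3, 128.6]
ee_rot: [-0.0, 0.755, -0.656, -0.0]
ft_force: [-0.7, -0.1, -2.8]
grip_width: 0.527
[ 431.86156237 -311.54766661  128.83755581] [-0.86019051 -0.08367865 -3.08227462]
```

View pics/s14.png

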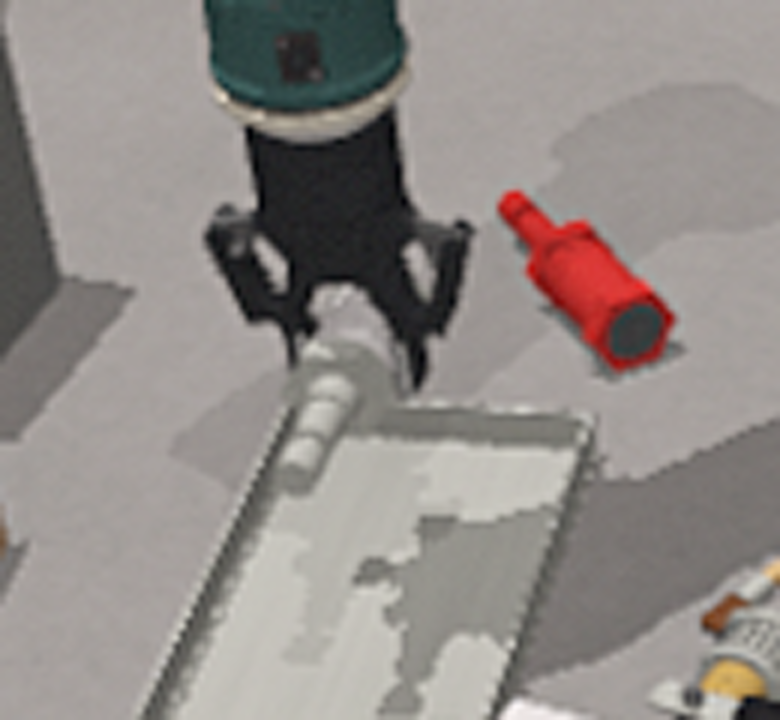

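View pics/t14.png

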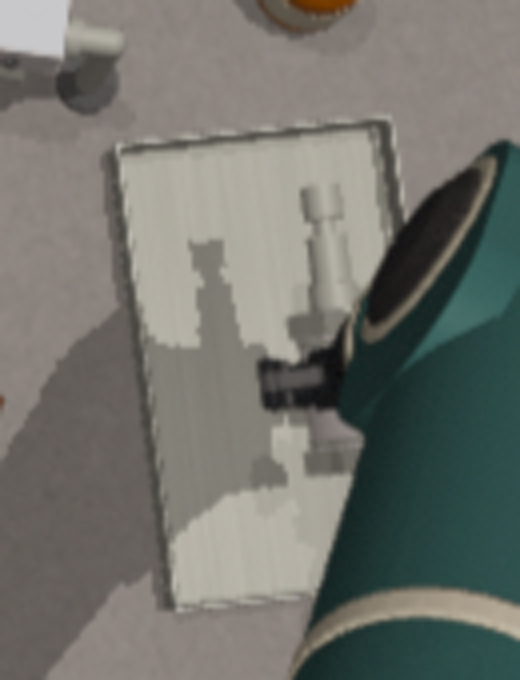

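```bash

python3 - <<'E'
from h import *
np.set_printoptions(precision=1,suppress=True)
for z in (130,145,152,160): print(z,ray("top",330+322/4,120+186/4,z),ray("scene",120+297/6,120+478/6,z), "ventcap",ray("top",330+333/4,120+472/4,z))
E
```

```text
130 [ 548.8 -307.5  130. ] [ 510.3 -311.5  130. ] ventcap [ 380.9 -313.9  130. ]
145 [ 545.6 -303.4  145. ] [ 527.1 -301.5  145. ] ventcap [ 379.9 -309.7  145. ]
152 [ 544.2 -301.4  152. ] [ 535.  -296.9  152. ] ventcap [ 379.5 -307.7  152. ]
160 [ 542.5 -299.2  160. ] [ 544.  -291.6  160. ] ventcap [ 379.  -305.4  160. ]
```

```bash

python3 -m inch '[[[0,0,-0.025],0],[[0,0,-0.03],0],[[0,0,-0.025],0],[[0,0,-0.015],0],[[0,0,0],0]]'
python3 -m inch '[[[0,0,-0.01],0],[[0,0,-0.006],0],[[0,0,-0.004],0],[[0,0,0],0],[[0,0,0],0]]'
python3 - <<'E'
from h import *
im=crop("scene",110,150,130,100,6,"pics/s15.png")
print(state()['eef_pos'],state()['ft_force'])
E
```

```text
time_s: 11.92
eef_pos: [430.5, -310.7, 31.3]
ee_rot: [0.0, 0.755, -0.655, -0.002]
ft_force: [-0.8, 0.4, -3.1]
grip_width: 0.521
time_s: 12.33
eef_pos: [432.0, -312.9, 14.3]
ee_rot: [-0.0, 0.755, -0.656, 0.0]
ft_force: [-0.3, -0.3, -4.0]
grip_width: 0.522
[ 432.05271001 -313.01657047   14.42295812] [ 0.07559736  0.23814011 -2.90908386]
```

View pics/s15.png

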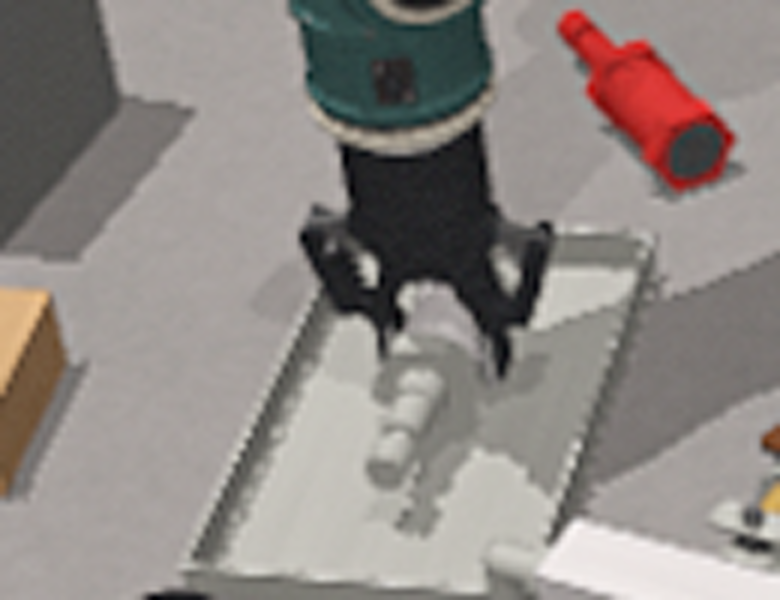

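Still hanging: the wrist carries -3 N, which is the filter's weight. Stepping down until it touches.

```bash

python3 -m inch '[[[0,0,-0.003],0],[[0,0,-0.002],0],[[0,0,0],0],[[0,0,0],0]]'
python3 -m inch '[[[0,0,-0.002],0],[[0,0,0],0],[[0,0,0],0]]'

```

```text
time_s: 12.72
eef_pos: [431.8, -312.9, 8.9]
ee_rot: [0.0, 0.755, -0.656, -0.0]
ft_force: [-0.2, -0.1, -3.0]
grip_width: 0.522
time_s: 12.97
eef_pos: [431.8, -312.8, 6.8]
ee_rot: [-0.0, 0.755, -0.656, -0.0]
ft_force: [0.4, -0.3, -3.2]
grip_width: 0.518
```

```bash

python3 -m inch '[[[0,0,-0.0015],0],[[0,0,0],0],[[0,0,0],0]]'
python3 -m inch '[[[0,0,-0.001],0],[[0,0,0],0],[[0,0,0],0]]'
python3 -m inch '[[[0,0,-0.001],0],[[0,0,0],0],[[0,0,0],0]]'

```

```text
time_s: 13.22
eef_pos: [431.8, -312.8, 5.4]
ee_rot: [-0.0, 0.755, -0.656, -0.0]
ft_force: [1.0, 0.1, -2.8]
grip_width: 0.527
time_s: 13.47
eef_pos: [431.9, -312.9, 4.5]
ee_rot: [-0.0, 0.755, -0.656, 0.0]
ft_force: [-0.3, -0.7, -0.3]
grip_width: 0.527
time_s: 13.72
eef_pos: [432.3, -312.9, 3.7]
ee_rot: [-0.0, 0.755, -0.656, 0.0]
ft_force: [3.8, 2.3, 5.3]
grip_width: 0.522
```

```bash

python3 - <<'E'
from h import *
im=crop("scene",150,170,80,75,10,"pics/s16.png")
print(state()['eef_pos'],state()['ft_force'],state()['moment'])
E
```

```text
[ 432.34306163 -312.89038932    3.74258027] [3.19587606 1.54468014 4.86993954] [ 0.31336043 -0.34890069 -0.06719358]
```

View pics/s16.png

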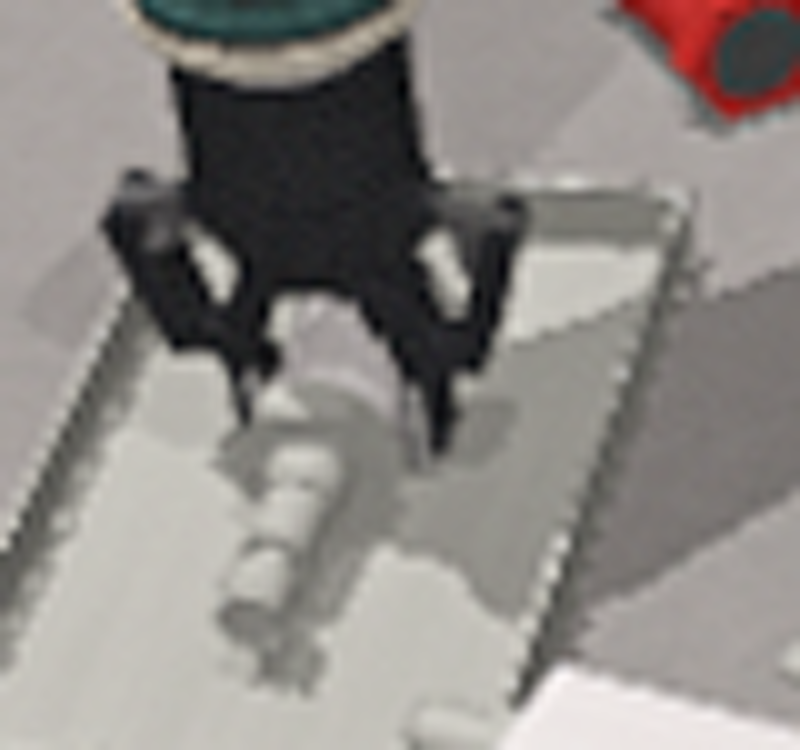

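```bash

python3 -m inch '[[[0,0,-0.0005],0],[[0,0,0],0],[[0,0,0],0]]' 1 20
python3 -m inch '[[[0,0,0],0],[[0,0,0],0],[[0,0,0],0]]' -0.1
python3 -m inch '[[[0,0,0],0],[[0,0,0],0],[[0,0,0],0]]' -0.5
python3 - <<'E'
from h import *
im=crop("scene",150,170,80,75,10,"pics/s17.png")
E
```

```text
time_s: 14.02
eef_pos: [432.5, -312.8, 3.4]
ee_rot: [-0.0, 0.755, -0.656, 0.001]
ft_force: [3.9, 2.3, 8.2]
grip_width: 0.521
time_s: 14.27
eef_pos: [431.4, -312.9, 2.8]
ee_rot: [0.0, 0.755, -0.656, -0.0]
ft_force: [-0.2, 0.2, 0.4]
grip_width: 0.549
time_s: 14.52
eef_pos: [431.7, -312.9, 2.8]
ee_rot: [0.0, 0.755, -0.656, -0.0]
ft_force: [-0.2, 0.0, 0.0]
grip_width: 0.745
```

View pics/s17.png

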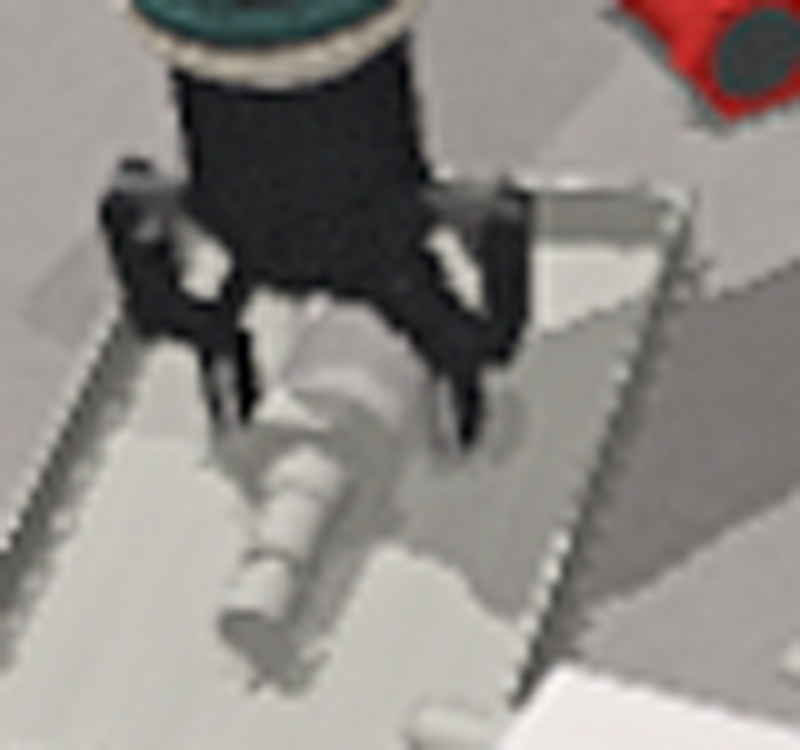

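```bash

python3 -m inch '[[[0,0,0],0],[[0,0,0],0],[[0,0,0.01],0],[[0,0,0.02],0],[[0,0,0.035],0]]' -0.9
python3 -m inch '[[[0,0,0.04],0],[[0,0,0.04],0],[[0,0,0.04],0],[[-0.02,-0.02,0],0],[[-0.03,-0.02,0],0]]'
python3 -m inch '[[[-0.02,-0.035,0],0],[[-0.02,-0.035,0],0],[[-0.02,-0.035,0],0],[[-0.02,-0.035,0],0],[[0,0,0],0]]'
python3 - <<'E'
from h import *
cv2.imwrite("pics/tf.png",snapshot("top"));cv2.imwrite("pics/sf.png",snapshot("scene"))
im=crop("scene",130,170,150,110,5,"pics/s18.png")
print(state()['eef_pos'],state()['ft_force'])
E
```

```text
time_s: 14.98
eef_pos: [430.4, -311.8, 66.9]
ee_rot: [0.0, 0.755, -0.656, -0.002]
ft_force: [-0.4, 0.6, 0.4]
grip_width: 0.95
time_s: 15.4
eef_pos: [384.2, -352.9, 191.3]
ee_rot: [-0.0, 0.756, -0.654, 0.003]
ft_force: [-0.3, -1.1, -0.8]
grip_width: 0.948
time_s: 15.82
eef_pos: [296.1, -498.9, 188.7]
ee_rot: [0.002, 0.752, -0.659, 0.0]
ft_force: [-0.7, -0.1, -0.2]
grip_width: 0.952
[ 301.6972956  -492.72141925  188.3323125 ] [0.70172624 0.21107285 0.97315346]
```

View pics/tf.png

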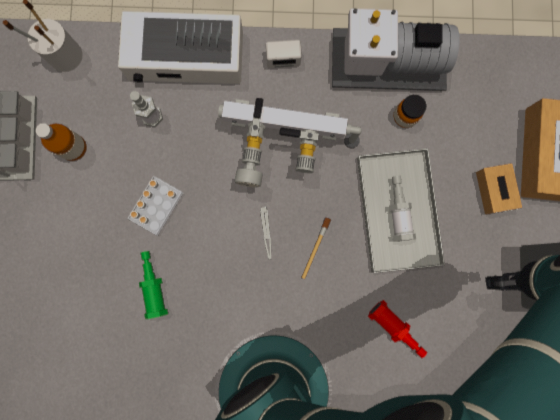

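View pics/s18.png

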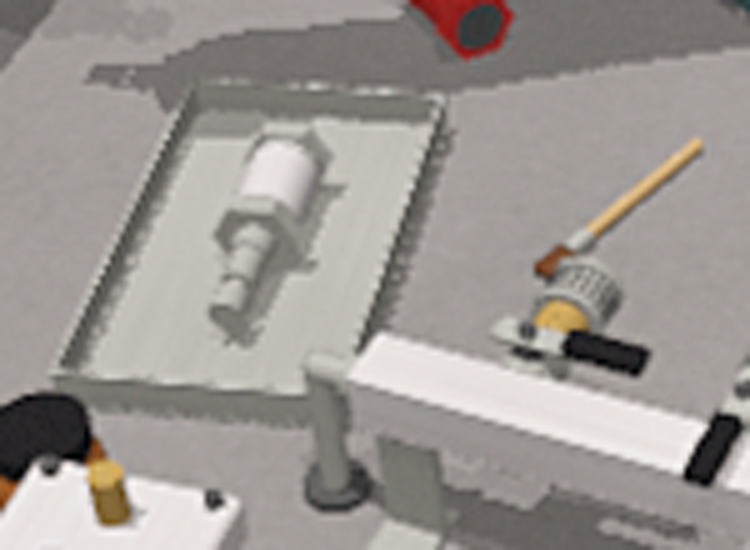

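```bash
python3 - <<'E'
from h import *
np.set_printoptions(precision=1,suppress=True)
im=cv2.imread("pics/tf.png"); a=cv2.imread("pics/top0.png")
cr=lambda i:cv2.resize(i[100:190,270:330],None,fx=6,fy=6,interpolation=cv2.INTER_CUBIC)
cv2.imwrite("pics/cmp.png",np.hstack([cr(a),cr(im)]))
# everything else: changed pixels outside work area
d=cv2.absdiff(a,im).max(2)
for n,(x0,y0,w,h) in dict(plate=(125,172,60,65),tweez=(255,200,22,62),brush=(305,215,28,65),spare=(128,88,38,42),jar=(390,92,40,40),gauge=(230,95,40,95)).items(): print(n,(d[y0:y0+h,x0:x0+w]>60).sum())
print("canister",ray("top",402,222,28))
E
```

```text
plate 0
tweez 0
brush 0
spare 0
jar 0
gauge 0
canister [ 426.8 -314.3   28. ]
```

View pics/cmp.png

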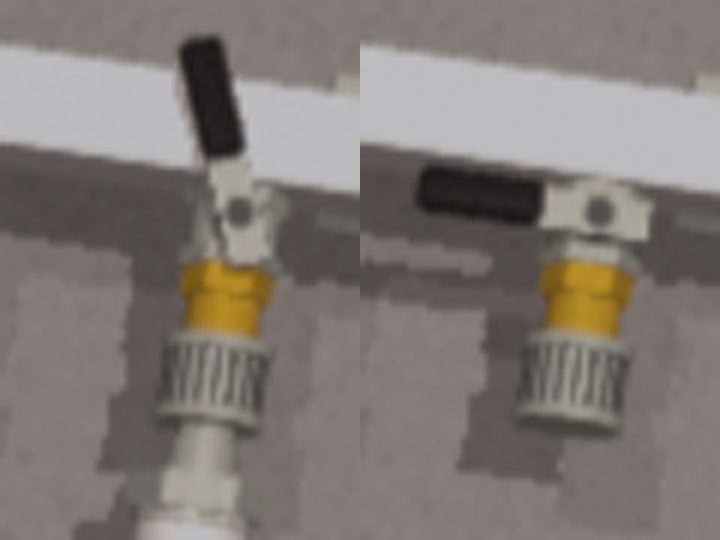

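```bash
python3 -c "
from workcell import *
s=state();print(s['time_s'],s['joint_vel'].round(3));print(finish_job())"
```

```text
15.9667 [-0.024 -0.006 -0.016  0.01  -0.001 -0.003 -0.004]
the job is handed in; nothing more can be done
None
```

I shut the filter's valve and freed, drew out and laid the used filter on its side in the steel tray. The job was handed in at about 16 s of the 62 s allowed. It gives no verdict, so what follows is from my own checks.

- **Valve:** I pushed the lever with closed fingers until it met its stop; the last 2 mm commanded gave only 0.3 mm of motion and raised the force to 24 N. In the final pictures it lies along the port's +y, within about 2° as read from the picture.
- **Coupler:** I pulled the collar back to its hard stop, 25 N along x, and the picture showed the filter popped out. After the filter was drawn, the collar matched its starting picture, so it has sprung home.
- **Filter:** I gripped it by the canister, drew it straight out about 80 mm, and lowered it until it touched the tray floor before opening the fingers. It lies flat on its caps in the tray, with its centre at about (427, -314) mm, roughly 30 mm from the tray's centre along its long side. That is well inside the walls.
- **Everything else:** Comparing before and after top pictures showed no change at the gauge, spare filter, well plate, tweezers, jar or brush. The gripper is open and clear of everything.

**Disagreement in the checks:** the two cameras put the port about 4–7 mm apart. I used their average, and the contact readings at the lever and collar agreed with it to about 1 mm.

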